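# Hold the food-waste caddy open by its pedal and ease it shut

## Task

Hold the green-lidded food-waste caddy open for the vegetable scraps: press its front pedal all the way down with the fingers so that the lid stands wide open, and keep it there for a good two seconds. Then let the pedal up slowly, following it all the way, so that the lid comes down fully shut without slamming, and move clear; leave the yellow-lidded caddy shut.

Things in the scene. Friction and masses are not known exactly. Their poses are not given: they have to be found in the camera images.
- green_lid (a joint): Lid angle (rad) of the green-lidded caddy: 0 shut, 1.05 fully open; = 3.5 x pedal angle. Lid 160 x 158 mm, top at z = 122 mm when shut, hinged on the caddy's back edge, swings up and away from the pedal. Let go, it slams at 5 rad/s or more; raising the pad at 20 mm/s lowers it gently at 0.8 rad/s; up to 2.5 rad/s (pad 60 mm/s) is no slam.
- green_pedal: Its pedal: steel bar with a black ribbed pad, 60 wide (y) x 44 mm, at the end. Origin at the pivot, inside the middle of the caddy's front wall, 55 mm above the counter. Pedal up: x level, pointing into the caddy, so the lever sticks out along -x (to the robot +-20 degrees), 106 mm long; z up. White caddy 150 x 150 mm, fixed; front wall 8 mm, lid edge 14 mm in front of the pivot.
- green_pad (a point): Middle of the pad's top, the place to press: 85 mm in front of the pivot (77 mm from the wall), 60 mm above the counter when up. Pressed straight down it sinks 25 mm to its stop and creeps up to 5 mm towards the caddy. Takes 7 to 9 N from the first touch, more only at the stop; springs back up when let go. Same axes as the pedal.
- yellow_lid (a joint): Lid angle (rad), 0 shut, of the other caddy, alike in all but its yellow lid and band; it stands beside the green one, on either side, and is to be left alone.

How it is judged:
By the outcome, as a careful person would: the job done as asked, in the order asked, and still so for the second after the job is handed in, with the robot touching nothing.
It also fails if it takes over 40 s, if anything falls off the work surface, if the arm or the gripper's body presses on something with over 40 N, if the wrist force passes 120 N, or if a joint passes its speed limit or range.

## Robot

A 7-joint arm with a two-finger parallel gripper is mounted at the origin on a cart in front of the work surface, level with it; the furniture and walls round the work are solid. World frame = base frame: x ahead of the robot, y to its left, z up, the work surface at z = 0. Lengths are in m, angles in degrees, forces in N, time in s.
With the tool pointing down it reaches from about 0.425 to 0.875 m from the base axis. Payload 4.7 kg.
Tool frame: the origin (TCP) lies on the mounting face of the last link; the fingertips stand 182 mm ahead of it and the grasp point (between the pads) lies 164 mm ahead of it (manip.tips_ahead is the z of the fingertips in the tool frame, in m); z points along the fingers, y is the line along which they close (so a half turn about z gives the same grasp; the last joint's range is limited). The gripper opens to 87 mm and grips with 3 to 60 N. Pads are 19 mm wide; open, the fingers measure 117 mm over their backs; the gripper's body (75 mm by 190 mm) begins 51 mm behind the grasp point.
Start: joints at [-67.202, 18.392, -4.016, 83.108, 1.295, 78.541, -3.26], TCP at [0.243, 0.603, 0.405] pointing down, gripper open.
Joint ranges: [-163.93, 163.93], [-17.29, 119.83], [-79.2, 71.16], [3.27, 140.29], [-89.18, 269.18], [5.43, 117.66], [-154.24, 154.24]. Speed limits (degrees/s): [147.25, 147.25, 180, 180, 180, 180, 180].

## Interface

Orientations are given as [roll, pitch, yaw] about the fixed x, y, z axes, in that order (R = Rz(yaw) Ry(pitch) Rx(roll)).
In Python, from bench import manip gives the robot as it stands.
- The arm moves only by the tool carry_out, never from a script. Its argument "motion" is one flat list of numbers, 7 for each row, row after row: the shift along the tool's x, y, z in cm, then the turn, a rotation vector about the tool's x, y, z in rad, then the finger opening in cm, from 0 to 8.7. In form: [dx, dy, dz, rx, ry, rz, hand, dx, dy, dz, rx, ry, rz, hand, ...]. A call has exactly 8 rows; each row shifts and turns the commanded pose from where the row before left it, along the tool's axes as they then stand; what a row does not reach is not made up. A row lasts 1/8 s, in which the tool goes at most 62.5 mm and 10.7 degrees, less where a joint would pass 70% of its speed; a pose out of reach is approached as far as the arm can. A call with a gripper value outside its range is refused whole. The fingers move at their own pace and stop on an object; the grip force is fixed at half the most. Time passes only in rows, so rows that do not move let the fingers close, or fill a call up. It gives the time, the measured TCP pose, the force, the opening and the grip force at its end, in the units of the state.
- manip.sense(): the state, without advancing time (a new reading comes with each control period).
- manip.get_image(name): name is "scene" or "top" or "wrist"; returns (picture, depth): 480x640x3 uint8, red, green, blue; 480x640 float32, m along the optical axis (not along the pixel's ray), 0 where there is no reading.
- manip.get_calibration(name): a dict with "camera_matrix" (3x3 intrinsics, pixels), "extrinsics" (4x4, takes a point from world to camera coordinates). Camera axes: x right, y up, looking along -z (the intrinsics and any distortion apply to the point x, -y, -z); pixel columns grow to the right and rows downward; lengths in m; the calibration is good to about 2 mm. A picture is of the moment at which its call begins: read the wrist's pose just before it. get_calibration takes no time and is no camera call; for the wrist camera it gives the pose at the moment of the call.
- manip.close_job(): hands the job in; it is judged then, once.
The state is a dict: "time": time; "joint_positions": joint angles; "qvel": joint speeds; "joint_torque": joint torques, N m; "position": TCP position; "eef_rot": TCP orientation; "ft_force": force on the tool from outside, world axes, zero at the start; "torque": the same for the moment, N m; "opening": finger opening in m; "gripper_force": force on a finger pad.
Only numpy, scipy, OpenCV 4.12 (cv2) and the standard library are available. Lean on these libraries where they do the work, as an engineer would, in place of code of your own. Each camera call takes 0.05 s, during which the arm holds its last target. There are 200 camera calls.

## Working session

There is one attempt and no reset: what is moved stays moved. The work goes in short steps, Python scripts to look and compute and a tool call to move; the robot and the scene stay as the last step left them, time stands still between calls to the robot, and variables do not carry over. Pictures are saved under pics/ and viewed, at most 10 in all, crops included, and the job is handed in when it is done.

Besides the shell and the picture viewer there is one more tool, called by a JSON object that holds its "fn" and its "kwargs". carry_out: Moves the arm, as the interface text tells. Its arguments: {"type":"object","properties":{"motion":{"type":"array"}},"required":["motion"]}

```bash
mkdir -p pics; cat > h.py <<'E'
import numpy as np, cv2
from bench import manip
def world(name,u,v,d,cal):
    K=np.array(cal["camera_matrix"]);E=np.array(cal["extrinsics"])
    p=np.linalg.inv(K)@np.array([u,v,1])*d
    return (np.linalg.inv(E)@np.array([p[0],-p[1],-p[2],1]))[:3]
E
python3 - <<'E'
from h import *
s=manip.sense();print(s)
for n in("top","scene"):
    im,d=manip.get_image(n);c=manip.get_calibration(n)
    cv2.imwrite(f"pics/{n}0.png",im[:,:,::-1]);np.savez(n,im=im,d=d,K=c["camera_matrix"],E=c["extrinsics"]);print(c)
E
```

```text
{'time': 0.0, 'joint_positions': array([-67.20190043,  18.44109089,  -4.01529853,  83.17448696,
         1.29463434,  78.54040143,  -3.26169307]), 'qvel': array([-0.10022255, -0.10055232,  0.02018952, -0.02091496, -0.05107625,
       -0.01152287, -0.01906748]), 'joint_torque': array([-9.12728847e-04, -4.91280699e+01, -4.04431326e-01, -3.12529743e+01,
       -6.41001854e-02,  4.35573875e-02,  1.97236700e-04]), 'position': array([0.243349  , 0.60251512, 0.40364175]), 'eef_rot': array([-1.79889242e+02,  5.41023168e-03,  1.58009659e+02]), 'ft_force': array([0.08862508, 0.16652574, 0.2622497 ]), 'torque': array([-0.00043439, -0.00453767,  0.02793597]), 'gripper_force': 0.0, 'opening': 0.0871598841761398}
{'camera_matrix': array([[488.6192741,   0.       , 318.2155808],
       [  0.       , 488.6192741, 239.1424813],
       [  0.       ,   0.       ,   1.       ]]), 'extrinsics': array([[-0.01146413, -0.9993371 ,  0.03455323, -0.04168452],
       [ 0.98620959, -0.00559441,  0.1654066 , -0.59564602],
       [-0.16510364,  0.03597297,  0.98561997, -0.96342444],
       [ 0.        ,  0.        ,  0.        ,  1.        ]])}
{'camera_matrix': array([[485.38433506,   0.        , 311.70207168],
       [  0.        , 485.38433506, 243.96123523],
       [  0.        ,   0.        ,   1.        ]]), 'extrinsics': array([[ 0.57468067, -0.81832113,  0.00962564, -0.34607978],
       [ 0.58672913,  0.42018362,  0.69223887, -0.41446984],
       [-0.57051824, -0.39216865,  0.72160425, -0.70366307],
       [ 0.        ,  0.        ,  0.        ,  1.        ]])}
```

View pics/top0.png

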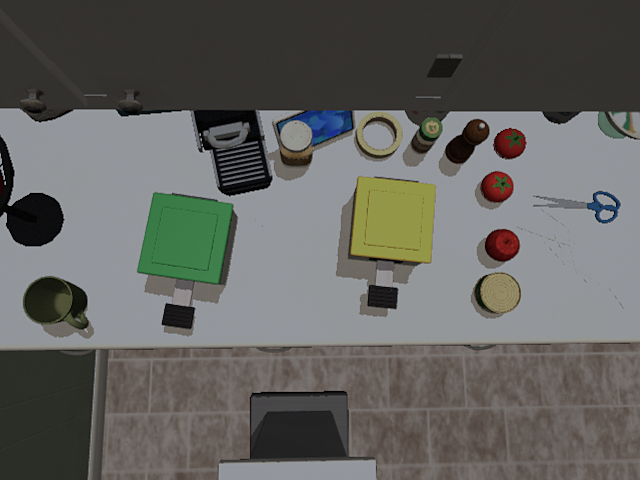

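View pics/scene0.png

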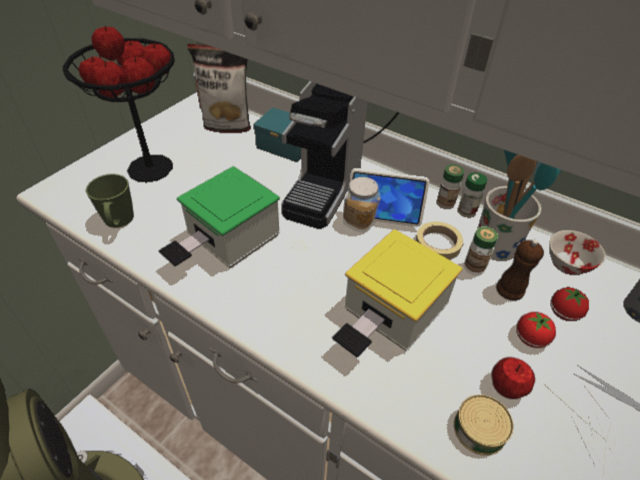

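The top view shows the green lid at corners ≈(153,194), (234,205), (220,284), (138,273) and its pad at ≈(179,316). The yellow caddy stands to the robot's right, with a mug at (57,300) on the left.

```bash
python3 - <<'E'
from h import *
z=np.load("top.npz");im=z["im"];d=z["d"];c=dict(camera_matrix=z["K"],extrinsics=z["E"])
def W(m):
    v,u=np.nonzero(m);return np.array([world("",a,b,d[b,a],c) for a,b in zip(u,v)])
hsv=cv2.cvtColor(im,cv2.COLOR_RGB2HSV)
g=(hsv[...,0]>50)&(hsv[...,0]<75)&(hsv[...,1]>150);g[:,300:]=0
P=W(g);P=P[abs(P[:,2]-.122)<.012];r=cv2.minAreaRect((P[:,:2]*1000).astype(np.float32));print("lid",len(P),np.median(P[:,2]),r,cv2.boxPoints(r))
b=np.zeros(g.shape,bool);b[298:335,155:205]=1
b&=(im.max(2)<60)
P=W(b);P=P[(P[:,2]>.045)&(P[:,2]<.075)];r=cv2.minAreaRect((P[:,:2]*1000).astype(np.float32));print("pad",len(P),np.median(P[:,2]),P.mean(0),r)
m=np.zeros(g.shape,bool);m[275:330,25:92]=1;P=W(m);P=P[P[:,2]>.02];print("mug",P.min(0),P.max(0))
E
```

```text
lid 196 0.11679271016385046 ((610.3890380859375, 342.13372802734375), (423.19732666015625, 158.53323364257812), 81.17503356933594) [[499.59808 145.20085]
 [656.2546  120.87926]
 [721.18    539.0666 ]
 [564.5235  563.3882 ]]
pad 643 0.0598995665015809 [0.44096298 0.23374605 0.05988919] ((441.1498718261719, 233.74917602539062), (59.8298225402832, 42.12666320800781), 80.90198516845703)
mug [ 0.41753834 -0.01033193  0.02005005] [0.5187596  0.51431916 1.04953449]
```

```bash
python3 - <<'E'
import cv2
im=cv2.imread("pics/top0.png")[180:340,110:260];cv2.imwrite("pics/c1.png",cv2.resize(im,None,fx=3.7,fy=3.7,interpolation=2))
E
```

```text
(no output)
```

View pics/c1.png

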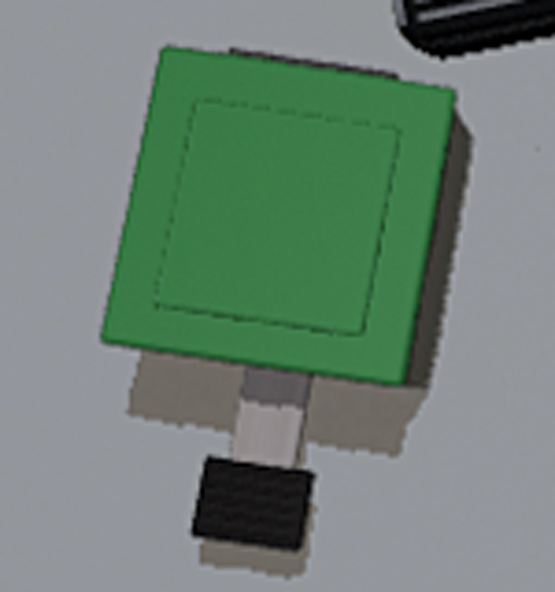

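Green pad measured at (0.441, 0.234, 0.060), with the caddy's yaw at about -9.1°. Next I align the tool to it, close the fingers and travel.

{"fn": "carry_out", "kwargs": {"motion": [0, 0, 0, 0, 0, -0.1125, 0, 0, 0, 0, 0, 0, -0.1125, 0, -2.5, -3.3, 0, 0, 0, 0, 0, -2.5, -3.3, 0, 0, 0, 0, 0, -2.5, -3.3, 0, 0, 0, 0, 0, -2.5, -3.3, 0, 0, 0, 0, 0, -2.5, -3.3, 0, 0, 0, 0, 0, -2.5, -3.3, 0, 0, 0, 0, 0]}}

```text
time: 1.1
position: [0.3607, 0.3821, 0.4044]
eef_rot: [-180.0, -0.0, 170.9]
ft_force: [0.4, 0.2, 0.3]
opening: 0.0145
gripper_force: 0.0
```

{"fn": "carry_out", "kwargs": {"motion": [-2.5, -3.3, 0, 0, 0, 0, 0, -2.5, -3.3, 0, 0, 0, 0, 0, -2.5, -3.3, 0, 0, 0, 0, 0, -2.0, -2.5, 0, 0, 0, 0, 0, -0.5, -0.8, 0, 0, 0, 0, 0, 0, 0, 1, 0, 0, 0, 0, 0, 0, 2, 0, 0, 0, 0, 0, 0, 1, 0, 0, 0, 0]}}

```text
time: 2.1
position: [0.4368, 0.2388, 0.363]
eef_rot: [-179.9, -0.1, 171.1]
ft_force: [-0.4, 0.8, -0.0]
opening: 0.0005
gripper_force: 0.0
```

{"fn": "carry_out", "kwargs": {"motion": [-0.4, -0.3, 1, 0, 0, 0, 0, 0, 0, 2, 0, 0, 0, 0, 0, 0, 2, 0, 0, 0, 0, 0, 0, 2, 0, 0, 0, 0, 0, 0, 2, 0, 0, 0, 0, 0, 0, 1, 0, 0, 0, 0, 0, 0, 0, 0, 0, 0, 0, 0, 0, 0, 0, 0, 0, 0]}}

```text
time: 3.1
position: [0.4419, 0.234, 0.2655]
eef_rot: [179.9, 0.1, 170.9]
ft_force: [0.0, 0.1, -0.8]
opening: 0.0004
gripper_force: 0.0
```

```bash
python3 - <<'E'
from h import *
s=manip.sense();print(s["time"],s["position"],s["ft_force"])
im,d=manip.get_image("scene");cv2.imwrite("pics/s2.png",cv2.resize(im[140:320,80:320,::-1],None,fx=3,fy=3))
E
```

```text
3.1 [0.44194142 0.23398872 0.26553826] [ 0.02032023  0.11173912 -0.76152137]
```

View pics/s2.png

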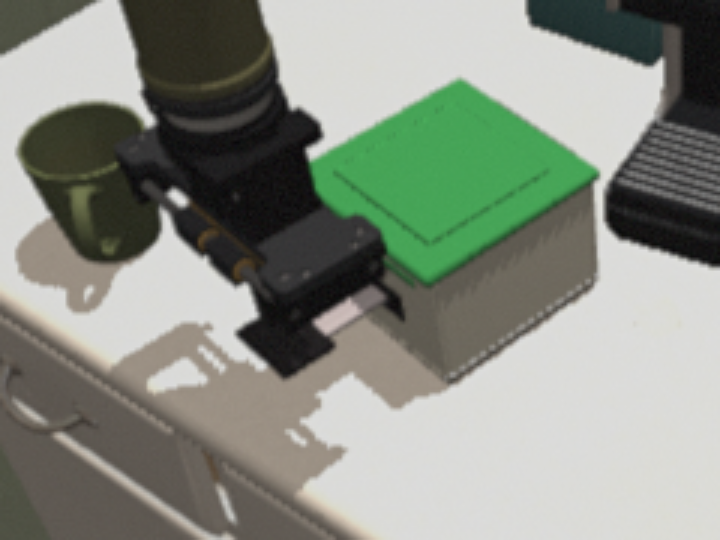

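The closed fingers hang centred above the green pad, and the mug is well to the left. Now pressing down.

{"fn": "carry_out", "kwargs": {"motion": [0, 0, 0.6, 0, 0, 0, 0, 0, 0, 0.6, 0, 0, 0, 0, 0, 0, 0.6, 0, 0, 0, 0, 0, 0, 0.6, 0, 0, 0, 0, 0, 0, 0.6, 0, 0, 0, 0, 0, 0, 0.6, 0, 0, 0, 0, 0, 0, 0.4, 0, 0, 0, 0, 0, 0, 0, 0, 0, 0, 0]}}

```text
time: 4.15
position: [0.4421, 0.2337, 0.2254]
eef_rot: [180.0, 0.1, 170.9]
ft_force: [-0.4, -1.2, 6.8]
opening: 0.0003
gripper_force: 3.8
```

{"fn": "carry_out", "kwargs": {"motion": [0, 0, 0.3, 0, 0, 0, 0, 0, 0, 0.3, 0, 0, 0, 0, 0, 0, 0.2, 0, 0, 0, 0, 0, 0, 0.1, 0, 0, 0, 0, 0, 0, 0, 0, 0, 0, 0, 0, 0, 0, 0, 0, 0, 0, 0, 0, 0, 0, 0, 0, 0, 0, 0, 0, 0, 0, 0, 0]}}

```text
time: 5.15
position: [0.4431, 0.2335, 0.2193]
eef_rot: [179.9, 0.1, 170.9]
ft_force: [-5.9, -6.5, 24.1]
opening: 0.0007
gripper_force: 12.8
```

Force has risen to 24 N, so it is at the stop. I hold it and check the lid.

{"fn": "carry_out", "kwargs": {"motion": [0, 0, 0.1, 0, 0, 0, 0, 0, 0, 0, 0, 0, 0, 0, 0, 0, 0, 0, 0, 0, 0, 0, 0, 0, 0, 0, 0, 0, 0, 0, 0, 0, 0, 0, 0, 0, 0, 0, 0, 0, 0, 0, 0, 0, 0, 0, 0, 0, 0, 0, 0, 0, 0, 0, 0, 0]}}

```text
time: 6.15
position: [0.4431, 0.2335, 0.2192]
eef_rot: [179.9, 0.1, 170.9]
ft_force: [-8.1, -6.8, 31.9]
opening: 0.0004
gripper_force: 16.1
```

```bash
python3 - <<'E'
from h import *
s=manip.sense();print(s["time"],s["position"],s["ft_force"])
im,d=manip.get_image("scene");c=manip.get_calibration("scene");cv2.imwrite("pics/s3.png",cv2.resize(im[60:320,80:320,::-1],None,fx=2.3,fy=2.3))
hsv=cv2.cvtColor(im,cv2.COLOR_RGB2HSV);g=(hsv[...,0]>50)&(hsv[...,0]<80)&(hsv[...,1]>120)&(d>0);g[:,330:]=0;g[:60]=0
v,u=np.nonzero(g);P=np.array([world("",a,b,d[b,a],c) for a,b in zip(u,v)]);w=np.linalg.svd(P-np.median(P,0),full_matrices=False)[2][2];print(len(P),P.min(0),P.max(0),w,"angle",np.arccos(abs(w[2])))
E
```

```text
6.15 [0.44313113 0.23353724 0.21918735] [-8.09385336 -6.76500787 31.90901812]
851 [0.50654323 0.12217933 0.09606312] [0.66993277 0.28392029 0.25211301] [ 0.87068331 -0.12350626  0.47608484] angle 1.074599086642248
```

View pics/s3.png

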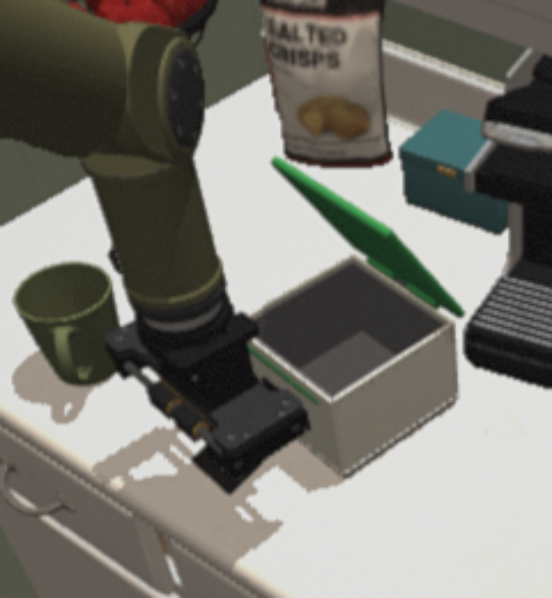

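The lid stands fully open, at about 1.05 rad. I hold for two more seconds.

{"fn": "carry_out", "kwargs": {"motion": [0, 0, 0, 0, 0, 0, 0, 0, 0, 0, 0, 0, 0, 0, 0, 0, 0, 0, 0, 0, 0, 0, 0, 0, 0, 0, 0, 0, 0, 0, 0, 0, 0, 0, 0, 0, 0, 0, 0, 0, 0, 0, 0, 0, 0, 0, 0, 0, 0, 0, 0, 0, 0, 0, 0, 0]}}

```text
time: 7.2
position: [0.4431, 0.2335, 0.2192]
eef_rot: [179.9, 0.1, 170.9]
ft_force: [-7.9, -6.2, 32.8]
opening: 0.0003
gripper_force: 16.1
```

{"fn": "carry_out", "kwargs": {"motion": [0, 0, 0, 0, 0, 0, 0, 0, 0, 0, 0, 0, 0, 0, 0, 0, 0, 0, 0, 0, 0, 0, 0, 0, 0, 0, 0, 0, 0, 0, 0, 0, 0, 0, 0, 0, 0, 0, 0, 0, 0, 0, 0, 0, 0, 0, 0, 0, 0, 0, 0, 0, 0, 0, 0, 0]}}

```text
time: 8.2
position: [0.4431, 0.2335, 0.2192]
eef_rot: [179.9, 0.1, 170.9]
ft_force: [-7.7, -5.9, 31.8]
opening: 0.0005
gripper_force: 16.1
```

{"fn": "carry_out", "kwargs": {"motion": [0, 0, -0.2, 0, 0, 0, 0, 0, 0, -0.2, 0, 0, 0, 0, 0, 0, -0.2, 0, 0, 0, 0, 0, 0, -0.2, 0, 0, 0, 0, 0, 0, -0.2, 0, 0, 0, 0, 0, 0, -0.2, 0, 0, 0, 0, 0, 0, -0.2, 0, 0, 0, 0, 0, 0, -0.2, 0, 0, 0, 0]}}

```text
time: 9.2
position: [0.4417, 0.2337, 0.2316]
eef_rot: [180.0, -0.0, 170.9]
ft_force: [-2.3, -1.4, 8.1]
opening: 0.0004
gripper_force: 4.0
```

{"fn": "carry_out", "kwargs": {"motion": [0, 0, -0.2, 0, 0, 0, 0, 0, 0, -0.2, 0, 0, 0, 0, 0, 0, -0.2, 0, 0, 0, 0, 0, 0, -0.2, 0, 0, 0, 0, 0, 0, -0.2, 0, 0, 0, 0, 0, 0, -0.2, 0, 0, 0, 0, 0, 0, -0.2, 0, 0, 0, 0, 0, 0, -0.2, 0, 0, 0, 0]}}

```text
time: 10.2
position: [0.4415, 0.2337, 0.2465]
eef_rot: [-180.0, -0.0, 170.9]
ft_force: [1.0, 0.6, -0.3]
opening: 0.0005
gripper_force: 0.0
```

{"fn": "carry_out", "kwargs": {"motion": [0, 0, -0.2, 0, 0, 0, 0, 0, 0, -0.2, 0, 0, 0, 0, 0, 0, -0.2, 0, 0, 0, 0, 0, 0, -0.2, 0, 0, 0, 0, 0, 0, -0.2, 0, 0, 0, 0, 0, 0, -0.2, 0, 0, 0, 0, 0, 0, -0.2, 0, 0, 0, 0, 0, 0, -0.2, 0, 0, 0, 0]}}

```text
time: 11.2
position: [0.4416, 0.2338, 0.2629]
eef_rot: [180.0, 0.0, 170.9]
ft_force: [0.1, 0.5, 0.6]
opening: 0.0006
gripper_force: 0.0
```

Contact ended with the pedal fully up. Now moving clear.

{"fn": "carry_out", "kwargs": {"motion": [0, 0, -1, 0, 0, 0, 0, 0, 0, -2, 0, 0, 0, 0, 0, 0, -3, 0, 0, 0, 0, 0, 0, -3, 0, 0, 0, 0, 0, 0, -3, 0, 0, 0, 0, 0, 0, -2, 0, 0, 0, 0, 0, 0, -1, 0, 0, 0, 0, 0, 0, 0, 0, 0, 0, 0]}}

```text
time: 12.2
position: [0.4416, 0.2337, 0.4133]
eef_rot: [179.9, 0.1, 170.9]
ft_force: [-0.1, -0.0, -0.1]
opening: 0.0003
gripper_force: 0.0
```

```bash
python3 - <<'E'
from h import *
s=manip.sense();print(s["time"],s["position"],s["ft_force"])
im,d=manip.get_image("scene");cv2.imwrite("pics/s4.png",im[:,:,::-1])
E
```

```text
12.2 [0.44162755 0.23374819 0.41334289] [-0.09800691 -0.01988442 -0.08273348]
```

View pics/s4.png

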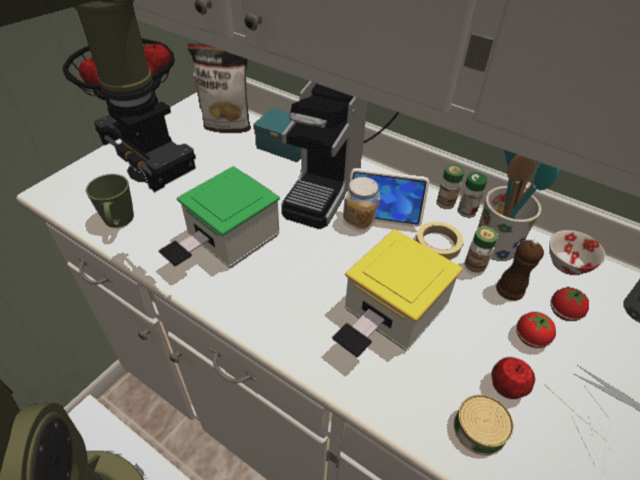

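Both lids are shut: green at (228,200), with its pad back up at (176,250), and yellow at (403,270). The arm is clear.

```bash
python3 -c "
from bench import manip
print(manip.close_job())"
```

```text
the job is handed in; nothing more can be done
None
```

I held the green caddy fully open for about 3 s, then followed the pedal up at about 16 mm/s until the lid was shut; the yellow caddy was left shut, the arm moved clear and the job is handed in.

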